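# Cock and fire the spring-hammer knock tester on a capped vial

## Robot

A 7-joint arm with a two-finger parallel gripper is mounted at the origin on the work surface; the furniture and walls round the work are solid. World frame = base frame: x ahead of the robot, y to its left, z up, the work surface at z = 0. Lengths are in m, angles in rad, forces in N, time in s.
With the tool pointing down it reaches from about 0.35 to 0.9 m from the base axis. Payload 7.2 kg.
Tool frame: the origin (TCP) lies midway between the tips of the shut fingers; the grasp point (between the pads) lies 19 mm behind it; z points along the fingers, y is the line along which they close (so a half turn about z gives the same grasp; the last joint's range is limited). The gripper opens to 88 mm and grips with 3 to 60 N. Pads are 20 mm wide; open, the fingers measure 115 mm over their backs; the gripper's body (75 mm by 178 mm) begins 61 mm behind the grasp point.
Start: joints at [1.203, 0.411, -0.013, 1.596, 0.006, 1.134, -0.082], TCP at [0.185, -0.597, 0.223] pointing down, gripper open.
Joint ranges: [-2.95, 2.95], [-0.29, 1.99], [-1.47, 1.44], [0.14, 2.54], [-1.03, 4.17], [0.13, 1.85], [-2.86, 2.86]. Speed limits (rad/s): [2.39, 2.39, 3.01, 3.01, 3.14, 3.14, 3.14].

## Interface

Orientations are given as [roll, pitch, yaw] about the fixed x, y, z axes, in that order (R = Rz(yaw) Ry(pitch) Rx(roll)).
In Python, from cell import env, optics gives the robot as it stands.
- The arm moves only by the tool drive_tool, never from a script. Its argument "plan" is a list of rows, each a list of 2 entries, a list of its own where there are three numbers: the shift along the tool's x, y, z normalised to -1 to 1, where 1 is 0.06 m, then the turn, a rotation vector about the tool's x, y, z normalised to -1 to 1, where 1 is 6 degrees. A call has 1 to 8 rows; each row shifts and turns the commanded pose from where the row before left it, along the tool's axes as they then stand; what a row does not reach is not made up. A row lasts 1/8 s, in which the tool goes at most 62.5 mm and 10.7 degrees, less where a joint would pass 70% of its speed; a pose out of reach is approached as far as the arm can. A call with a number of a shift or a turn outside -1 to 1 is refused whole. A call with a gripper value outside its range is refused whole. "claw" is the finger opening in mm, from 0 to 87.8, set as the call begins (left out, the last holds). The fingers move at their own pace and stop on an object; the grip force is fixed at half the most. Time passes only in rows, so rows that do not move let the fingers close. It gives the time, the measured TCP pose, the force, the opening and the grip force at its end, in the units of the state.
- env.sense(): the state, without advancing time (a new reading comes with each control period).
- optics.snapshot(name): name is "scene" or "top" or "wrist"; returns (picture, depth): 400x640x3 uint8, blue, green, red; 400x640 float32, m along the optical axis (not along the pixel's ray), 0 where there is no reading.
- optics.camera_params(name): a dict with "K" (3x3 intrinsics, pixels), "D" ([k1, k2, p1, p2, k3] as OpenCV has them; the pictures are not rectified), "position" and "attitude" of the camera in the world; the wrist camera has in their place "mount" (4x4, takes a point from camera to tool coordinates, whose origin is the TCP and whose axes are the flange's). Camera axes: x right, y up, looking along -z (the intrinsics and any distortion apply to the point x, -y, -z); pixel columns grow to the right and rows downward; lengths in m; the calibration is good to about 2 mm. A picture is of the moment at which its call begins: read the wrist's pose just before it. camera_params takes no time and is no camera call.
- env.hand_in(): hands the job in; it is judged then, once.
Trained networks look in the newest picture that a camera, given by its name, has taken for a name from the list of things; names that differ only in an ending like _2 or _b are one class to them, and where a whole thing is asked for, a point or a joint stands for the part that bears it (a point fixed in the world has none). Each returns a list of dicts, best first, with "p" (0 to 1); they miss things now and then, are a little off and sometimes report something else, mostly with a low value. They report only what shows in the picture. A call takes as long as a camera call.
- optics.silhouettes(camera, query): "pixels" (400x640 bool, what is visible of it) and "extent" ([left, top, right, bottom] in pixels, round what is visible of it).
The state is a dict: "clock": time; "joints": joint angles; "joint_vel": joint speeds; "joint_torque": joint torques, N m; "eef_pos": TCP position; "tool_rot": TCP orientation; "contact_force": force on the tool from outside, world axes, zero at the start; "moment": the same for the moment, N m; "width": opening from 0.0 (shut) to 1.0 (fully open); "grip_force": force on a finger pad.
Only numpy, scipy, OpenCV 4.12 (cv2) and the standard library are available. Lean on these libraries where they do the work, as an engineer would, in place of code of your own. Each camera call takes 0.05 s, during which the arm holds its last target. There are 200 camera calls.

## Task

Give the vial standing in the knock tester's sled one knock: draw the hammer back by its upright knob until its catch clicks in behind the trigger, feeling for the catch and not ramming the hammer into the cushion behind it, and let go so that it stays cocked. Then press the trigger pad to fire it, so that the hammer knocks the sled well along its rails. Do not touch the sled or its vial, and leave everything else on the table as it is.

Things in the scene. Friction and masses are not known exactly. Their poses are not given: they have to be found in the camera images.
- knock_tester: The knock tester, a fixed bench fixture: a grey deck plate 200 x 290 x 14 mm (local x -147 to +53 mm, y -105 to +185 mm) carrying a pivot post, a swinging hammer, a trigger lever, a cushion and a sled on two rails. Its origin is on the pivot axis at table level, z up; the sled travels along local +y. All the offsets below are in this frame ('local').
- hammer (a joint): Angle of the hammer about the upright pivot, rad. 0: slack, pointing to local -x, 13 mm short of the sled's strike plate. It grows as the head swings to local -y (anticlockwise from above); at angle q the knob's axis is at local (-0.110 cos q, -0.110 sin q). The spring pulls it back to 0 with 0.55 N m per rad (5 N at the knob at 1 rad); let go uncaught, it flies back.
- sear_tooth (a point): Top of the trigger's tooth (a mark on the fixture), local (0, 0.072), z = 51 mm. The catch finger is clamped differently every time: the hammer catches somewhere between 0.72 and 1.22 rad. The pull rises by 1 to 3 N over the last 20 mm before, then drops with a click; let go after it, the hammer settles back and stays. 3 to 6 mm (at the knob) past the click the finger meets the sprung cushion.
- hammer_knob (a point): The hammer's upright black round knob, 18 mm diameter, from z = 84 to 130 mm, 110 mm from the pivot; this point is on its axis at z = 114 mm. Below it lies the hammer head, a steel cylinder of 26 mm diameter and 30 mm long across the arm, top at z = 86 mm.
- trigger_pad (a point): Centre of the top of the trigger lever's round black pad, 24 mm diameter, when it is up: at local (0, 0.112), z = 54 mm (a mark on the fixture; it does not follow the pad). Pressing the pad straight down fires the cocked hammer after 7 to 10 mm, with 3 to 7 N; it bottoms at about 13 mm and springs up again when let go.
- cushion (a point): Face of the overtravel cushion when free (a mark on the fixture), at local (-0.0125, 0.072), z = 56 mm: a rubber-tipped sprung plunger beside the tooth. It starts to give at about 3 N more at the knob, then takes 3 N more per 1.5 mm of knob travel: a pull of 12 N in all means the finger is on it, past the catch. Over 22 N on the cushion (20 N in all at the knob, 6 mm past touching) is ramming it.
- sled (a joint): Travel of the sled along its rails to local +y, m. It starts at 0; the end stop is at 0.078. It slides with about 1.1 N of friction and stays where it stops. A good knock drives it beyond 0.025.
- vial_seat (a point): Centre of the floor of the sled's square cup (31 mm inside, 26 mm tall), z = 31 mm. The sled is an aluminium plate on rails; 37 mm towards the hammer from this point its upright steel strike plate (36 mm wide, top at z = 88 mm) has its face.
- test_vial: The capped vial, 28 mm diameter and 54 mm tall, standing loose in the sled's cup; origin at the centre of its underside.
- spare_vial: A second vial of the same size, standing on the deck plate near local (0.025, -0.080); leave it alone.
- timer: Small bench timer, 60 x 62 x 28 mm; leave it alone.
- marker: Marker pen, 127 mm long, lying on the table; leave it alone.
- tip_box: Box of pipette tips, 86 x 122 x 64 mm; leave it alone.
- trough: Reagent trough, 46 x 92 x 24 mm; leave it alone.
- rinse_bottle: Wash bottle, 212 mm tall, at the back right of the table; leave it alone.

How it is judged:
On the way, in this order (a step that is already met when the one before it is completed fails the run):
1. the hammer is cocked: it stays back on its catch with the gripper off it (value of joint hammer above 0.65 rad and contact force between the fingers and hammer below 0.1 N and value of joint sled below 0.012 m), for 0.3 s.
2. the gripper presses on the trigger pad (horizontal distance between the grasp point and trigger_pad below 0.035 m and contact force between the fingers and knock_tester above 1 N).
3. the released hammer has knocked the sled more than 25 mm along its rails (value of joint sled above 0.025 m), for 0.1 s.
At the end, for the whole second after the job is handed in: The sled stands more than 25 mm along its rails, the hammer is uncocked (below 0.4 rad) and at rest, and the vial still stands upright in the sled's cup (within 8 mm of its centre, tilted less than 0.2 rad) (value of joint sled above 0.025 m and value of joint hammer below 0.4 rad and horizontal distance between test_vial and vial_seat below 0.008 m and angle between test_vial's own z axis and vertical below 0.2 rad and linear speed of test_vial below 0.02 m/s and velocity of joint hammer below 0.3 rad/s); the robot touches nothing.
It fails at once if the cushion is rammed: pressed with more than 22 N by the hammer (contact force between hammer and cushion above 22 N).
It fails at once if the robot touches the sled or its vial (contact force between any of the fingers, the arm and sled above 0.3 N or contact force between any of the fingers, the arm and test_vial above 0.3 N).
It fails at once if a bystander is moved by more than 15 mm (distance of any of spare_vial, timer, marker, tip_box, trough, rinse_bottle from where it was at the start of the episode above 0.015 m).
It also fails if it takes over 56 s, if anything falls off the work surface, if the arm or the gripper's body presses on something with over 40 N, if the wrist force passes 120 N, or if a joint passes its speed limit or range.

## Working session

There is one attempt and no reset: what is moved stays moved. The work goes in short steps, Python scripts to look and compute and a tool call to move; the robot and the scene stay as the last step left them, time stands still between calls to the robot, and variables do not carry over. Pictures are saved under pics/ and viewed, at most 10 in all, crops included, and the job is handed in when it is done.

Besides the shell and the picture viewer there is one more tool, called after "Request:" as a command line: name --argument value ..., lists and objects as JSON in quotes. drive_tool: Moves the arm, as the interface text tells. Its arguments: {"type":"object","properties":{"plan":{"type":"array"},"claw":{"type":"number"}},"required":["plan"]}

```bash
mkdir -p pics
cat > h.py <<'E'
import numpy as np,cv2
from scipy.spatial.transform import Rotation as R
from cell import env,optics
def pose():
    s=env.sense(); return s,np.array(s['eef_pos']),s['tool_rot']
def cam(name):
    p=optics.camera_params(name)
    return p
def Tcam(name):
    p=cam(name)
    if 'mount' in p:
        s=env.sense(); T=np.eye(4); T[:3,:3]=rot(s['tool_rot']); T[:3,3]=s['eef_pos']
        return T@np.array(p['mount'])
    T=np.eye(4); T[:3,3]=p['position']; T[:3,:3]=rot(p['attitude']); return T
def rot(a):
    a=np.array(a,float)
    if a.shape==(3,3): return a
    if a.size==4: return R.from_quat(a).as_matrix()
    return R.from_euler('xyz',a).as_matrix()
def w(name,uv,d,T):
    p=cam(name); q=cv2.undistortPoints(np.array(uv,float).reshape(-1,1,2),np.array(p['K']),np.array(p['D'])).reshape(-1,2)
    d=np.ravel(d); c=np.c_[q[:,0]*d,-q[:,1]*d,-d]; return c@T[:3,:3].T+T[:3,3]
E
python3 - <<'E'
from h import *
s=env.sense(); print(s)
for n in('scene','top'):
    T=Tcam(n);print(n,cam(n))
    im,d=optics.snapshot(n); cv2.imwrite(f'pics/{n}.png',im); np.save(n+'.npy',d)
    for q in('hammer_knob','hammer','trigger_pad','test_vial','spare_vial','sled','knock_tester'):
        for r in optics.silhouettes(n,q)[:2]:
            m=r['pixels']&(d>0); v,u=np.nonzero(m)
            if len(u)==0: continue
            P=w(n,np.c_[u,v],d[m],T); print(n,q,round(r['p'],2),r['extent'],np.median(P,0).round(3),P.min(0).round(3),P.max(0).round(3))
E
```

```text
{'clock': 0.0, 'joints': array([ 1.2028106 ,  0.41189857, -0.01271946,  1.59703359,  0.00563873,
        1.13432554, -0.08221564]), 'joint_vel': array([-0.00102089, -0.00077033, -0.00097093,  0.000703  , -0.00012758,
        0.00168388, -0.00141225]), 'joint_torque': array([ 4.04448383e-04, -5.87953413e+01,  6.41763937e-01, -2.91074413e+01,
       -5.38768130e-02,  1.80995028e-02,  1.04372778e-04]), 'eef_pos': array([ 0.18437198, -0.59665039,  0.22181418]), 'tool_rot': array([-3.13997002e+00,  1.47837275e-04,  2.99818009e-01]), 'contact_force': array([-0.0083623 ,  0.35695326,  0.21975216]), 'moment': array([0.06829502, 0.02023371, 0.02656587]), 'grip_force': 0.0, 'width': 0.9981953019631048}
scene {'K': array([[482.68526464,   0.        , 325.86035282],
       [  0.        , 482.68526464, 201.64784179],
       [  0.        ,   0.        ,   1.        ]]), 'D': array([-0.06409315,  0.        ,  0.        ,  0.        ,  0.        ]), 'position': array([-0.08610737, -0.89917622,  1.30475196]), 'attitude': array([ 0.75686731, -0.00802625, -0.51538824])}
scene hammer_knob 0.65 [289.7, 1
[... 1182 characters left out ...]
 0.152 0.007] [0.506 0.201 0.133]
top hammer 0.58 [279.1, 178.8, 301.0, 240.1] [0.459 0.18  0.081] [0.392 0.147 0.011] [0.574 0.21  0.133]
top trigger_pad 0.92 [223.7, 174.2, 324.5, 254.7] [0.472 0.215 0.014] [ 0.351  0.058 -0.006] [0.599 0.374 0.133]
top test_vial 0.43 [442.9, 210.4, 495.9, 247.7] [ 0.413 -0.371  0.052] [ 0.36  -0.467 -0.004] [ 0.477 -0.306  0.07 ]
top spare_vial 0.68 [251.8, 221.5, 277.5, 243.0] [0.412 0.243 0.031] [0.387 0.214 0.016] [0.447 0.282 0.093]
top spare_vial 0.44 [309.6, 191.9, 321.9, 207.5] [0.514 0.09  0.064] [0.505 0.078 0.014] [0.529 0.102 0.072]
top knock_tester 0.79 [223.3, 174.7, 330.6, 251.5] [0.472 0.215 0.014] [ 0.351  0.058 -0.002] [0.599 0.374 0.133]
```

Run:
```python
from h import *
im=cv2.imread('pics/top.png'); c=cv2.resize(im[140:270,200:350],None,fx=4.6,fy=4.6,interpolation=cv2.INTER_CUBIC)
cv2.imwrite('pics/topc.png',c)
d=np.load('top.npy');T=Tcam('top')
m=d>0; v,u=np.nonzero(m); P=w('top',np.c_[u,v],d[m],T)
# deck plate
k=(abs(P[:,2]-.014)<.004)&(P[:,0]>.3)&(P[:,0]<.65)&(P[:,1]>0)&(P[:,1]<.42)
print(k.sum(), cv2.minAreaRect(P[k][:,:2].astype(np.float32)))
k=(P[:,2]>.115)&(P[:,0]>.3)&(P[:,0]<.65)&(P[:,1]>0)&(P[:,1]<.42)
for a in np.c_[P,u,v][k].round(3): print(a)
```

```text
4048 ((0.4748108685016632, 0.2157110571861267), (0.28928735852241516, 0.20003440976142883), 78.36409759521484)
[4.11e-01 1.94e-01 1.28e-01 2.80e+02 2.31e+02]
[4.11e-01 1.91e-01 1.30e-01 2.81e+02 2.31e+02]
[4.11e-01 1.88e-01 1.29e-01 2.82e+02 2.31e+02]
[4.11e-01 1.85e-01 1.29e-01 2.83e+02 2.31e+02]
[4.09e-01 1.97e-01 1.26e-01 2.79e+02 2.32e+02]
[4.08e-01 1.93e-01 1.31e-01 2.80e+02 2.32e+02]
[4.08e-01 1.91e-01 1.29e-01 2.81e+02 2.32e+02]
[4.08e-01 1.88e-01 1.32e-01 2.82e+02 2.32e+02]
[4.08e-01 1.85e-01 1.28e-01 2.83e+02 2.32e+02]
[4.09e-01 1.83e-01 1.25e-01 2.84e+02 2.32e+02]
[4.06e-01 1.97e-01 1.27e-01 2.79e+02 2.33e+02]
[4.06e-01 1.94e-01 1.28e-01 2.80e+02 2.33e+02]
[4.06e-01 1.91e-01 1.28e-01 2.81e+02 2.33e+02]
[4.06e-01 1.88e-01 1.24e-01 2.82e+02 2.33e+02]
[4.05e-01 1.85e-01 1.31e-01 2.83e+02 2.33e+02]
[4.06e-01 1.82e-01 1.27e-01 2.84e+02 2.33e+02]
[4.03e-01 1.96e-01 1.31e-01 2.79e+02 2.34e+02]
[4.03e-01 1.94e-01 1.28e-01 2.80e+02 2.34e+02]
[4.03e-01 1.90e-01 1.33e-01 2.81e+02 2.34e+02]
[4.03e-01 1.88e-01 1.29e-01 2.82e+02 2.34e+02]
[4.03e-01 1.85e-01 1.29e-01 2.83e+02 2.34e+02]
[4.02e-01 1.82e-01 1.32e-01 2.84e+02 2.34e+02]
[4.04e-01 1.80e-01 1.17e-01 2.85e+02 2.34e+02]
[4.00e-01 1.97e-01 1.26e-01 2.79e+02 2.35e+02]
[4.00e-01 1.93e-01 1.32e-01 2.80e+02 2.35e+02]
[4.00e-01 1.91e-01 1.31e-01 2.81e+02 2.35e+02]
[4.00e-01 1.88e-01 1.30e-01 2.82e+02 2.35e+02]
[4.00e-01 1.85e-01 1.29e-01 2.83e+02 2.35e+02]
[4.00e-01 1.83e-01 1.21e-01 2.84e+02 2.35e+02]
[3.97e-01 1.94e-01 1.28e-01 2.80e+02 2.36e+02]
[3.97e-01 1.91e-01 1.29e-01 2.81e+02 2.36e+02]
[3.97e-01 1.88e-01 1.26e-01 2.82e+02 2.36e+02]
[3.97e-01 1.86e-01 1.25e-01 2.83e+02 2.36e+02]
```

View pics/topc.png

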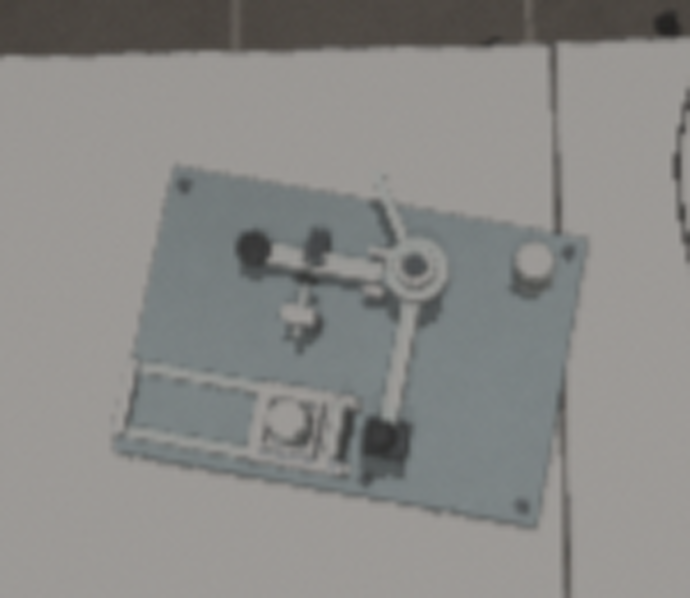

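View pics/scene.png

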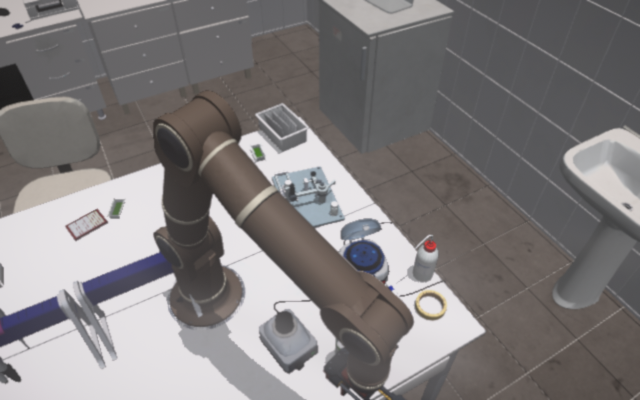

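The top crop shows the pivot at pixel (290,198), knob at (283,235), pad at (255,194), and the sled with its vial left of the knob. The deck rectangle puts the origin at about (0.513, 0.167) with yaw −0.203, which agrees with the knob at (0.405, 0.189). The scene view shows the deck behind the arm, with a clear path above the table.

Request:
drive_tool --plan '[[[0.3, 0, -1], [0, 0, 0.96]], [[0.3, 0, -1], [0, 0, 0.96]], [[0.6, 0, -0.5], [0, 0, 0.96]], [[1, 0, 0], [0, 0, 0.96]], [[0.8, 0, 0], [0, 0, 0.96]], [[0, -1, 0], [0, 0, 0]], [[0, -1, 0], [0, 0, 0]], [[0, -1, 0], [0, 0, 0]]]' --claw 60

```text
clock: 1.8
eef_pos: [0.3997, -0.4115, 0.372]
tool_rot: [-3.141, 0.0, -0.203]
contact_force: [1.2, -0.1, 0.8]
width: 0.686
grip_force: 0.0
```

Request:
drive_tool --plan '[[[0, -1, 0], [0, 0, 0]], [[0, -1, 0], [0, 0, 0]], [[0, -1, 0], [0, 0, 0]], [[0, -1, 0], [0, 0, 0]], [[0, -1, 0], [0, 0, 0]], [[0, -1, 0], [0, 0, 0]], [[0, -1, 0], [0, 0, 0]], [[0, -1, 0], [0, 0, 0]]]'

```text
clock: 2.8
eef_pos: [0.496, 0.0586, 0.3727]
tool_rot: [-3.142, -0.001, -0.203]
contact_force: [1.4, 0.4, -0.1]
width: 0.686
grip_force: 0.0
```

Request:
drive_tool --plan '[[[-0.5, -0.8, 0.4], [0, 0, 0]], [[-0.6, -0.8, 0.4], [0, 0, 0]], [[-0.8, -0.2, 0.4], [0, 0, 0]], [[0, 0, 0], [0, 0, 0]], [[0, 0, 0], [0, 0, 0]]]'

```text
clock: 3.42
eef_pos: [0.4076, 0.1833, 0.3018]
tool_rot: [-3.141, -0.001, -0.203]
contact_force: [0.1, 0.6, 1.3]
width: 0.68
grip_force: 0.0
```

```bash
cat > look.py <<'E'
from h import *
import sys
T=Tcam('wrist'); im,d=optics.snapshot('wrist'); cv2.imwrite(f'pics/{sys.argv[1]}.png',im); np.save('wrist.npy',d); np.save('Tw.npy',T)
m=d>0; v,u=np.nonzero(m); P=w('wrist',np.c_[u,v],d[m],T)
k=(abs(P[:,2]-.014)<.003)&(P[:,0]>.3)&(P[:,0]<.65)&(P[:,1]>0)&(P[:,1]<.42)
print('deck',k.sum(), cv2.minAreaRect(P[k][:,:2].astype(np.float32)))
th=-.2033;o=np.array([.5128,.1671]);Rz=np.array([[np.cos(th),-np.sin(th)],[np.sin(th),np.cos(th)]])
L=(P[:,:2]-o)@Rz
for nm,c,r,z0,z1 in(('knob',(-.11,0),.05,.122,.14),('pad',(0,.112),.025,.048,.062),('pivot',(0,0),.03,.06,.2)):
    k=(np.hypot(*(L-c).T)<r)&(P[:,2]>z0)&(P[:,2]<z1)
    if k.sum()>3:
        A=L[k]; print(nm,k.sum(),A.min(0).round(4),A.max(0).round(4),'mid',((A.min(0)+A.max(0))/2).round(4),'z',np.median(P[k,2]).round(4),P[k,2].max().round(3))
s=env.sense();print('tcp local',((np.array(s['eef_pos'])[:2]-o)@Rz).round(4),s['eef_pos'].round(4),s['tool_rot'].round(3),s['joints'].round(2))
E
python3 look.py w1
```

```text
deck 20300 ((0.4752209186553955, 0.21811991930007935), (0.29047468304634094, 0.19910962879657745), 78.33435821533203)
knob 192 [-0.1175 -0.0065] [-0.1013  0.0106] mid [-0.1094  0.002 ] z 0.1289 0.131
pad 259 [-0.0111  0.1026] [0.0105 0.1256] mid [-0.0003  0.1141] z 0.0535 0.056
pivot 1110 [-0.03   -0.0186] [0.0247 0.0234] mid [-0.0026  0.0024] z 0.085 0.105
tcp local [-0.1058 -0.0055] [0.4081 0.1831 0.3019] [-3.141e+00 -1.000e-03 -2.040e-01] [-0.    0.07 -0.55  1.86  0.04  1.22 -2.34]
```

View pics/w1.png

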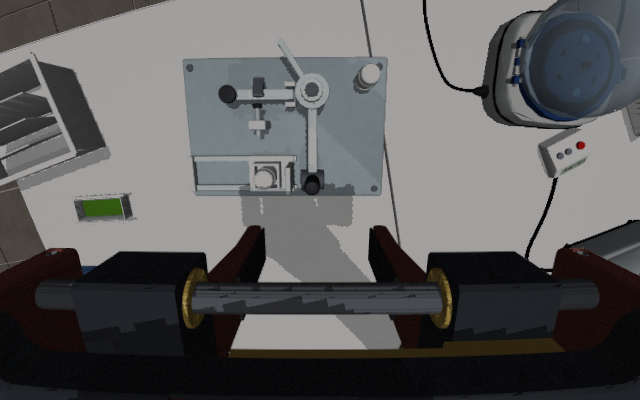

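The wrist view has the knob at (312,185), pad at (228,94), pivot at (311,92) and sled vial at (264,177). Both measurements shift the origin by +2 mm in local y, to (0.5132, 0.1693).

Request:
drive_tool --plan '[[[-0.07, -0.13, 0.5], [0, 0, 0]], [[0, 0, 0.8], [0, 0, 0]], [[0, 0, 0.8], [0, 0, 0]], [[0, 0, 0.6], [0, 0, 0]], [[0, 0, 0.4], [0, 0, 0]], [[0, 0, 0.25], [0, 0, 0]], [[0, 0, 0], [0, 0, 0]], [[0, 0, 0], [0, 0, 0]]]' --claw 36

```text
clock: 4.47
eef_pos: [0.4051, 0.1924, 0.101]
tool_rot: [-3.141, -0.001, -0.203]
contact_force: [-0.1, 0.1, 0.1]
width: 0.409
grip_force: 0.0
```

Request:
drive_tool --plan '[[[0, 0, 0], [0, 0, 0]], [[0, 0, 0], [0, 0, 0]], [[0, 0, 0], [0, 0, 0]]]' --claw 24

```text
clock: 4.85
eef_pos: [0.4045, 0.1922, 0.1005]
tool_rot: [-3.141, -0.001, -0.203]
contact_force: [-0.6, 0.1, -1.5]
width: 0.271
grip_force: 0.0
```

```bash
cat > st.py <<'E'
from h import *
s=env.sense(); th=-.2033;o=np.array([.5132,.1693]);Rz=np.array([[np.cos(th),-np.sin(th)],[np.sin(th),np.cos(th)]])
l=(s['eef_pos'][:2]-o)@Rz; f=s['contact_force'][:2]@Rz
q=np.arctan2(-l[1],-l[0]); t=np.array([np.sin(q),-np.cos(q)])
print(s['clock'],'loc',l.round(4),'z',s['eef_pos'][2].round(4),'r',np.hypot(*l).round(4),'q',q.round(3),'q_tool',(s['tool_rot'][2]-th).round(3),'Ftan',(f@t).round(2),'Frad',(f@(-np.array([np.cos(q),np.sin(q)]))).round(2),s['contact_force'].round(2),s['width']*87.8,s['joints'].round(2))
E
python3 st.py
```

```text
4.85 loc [-0.1111  0.0005] z 0.1005 r 0.1111 q -0.004 q_tool 0.0 Ftan -0.0 Frad 0.61 [-0.6   0.13 -1.46] 23.778444867118615 [-0.1   0.32 -0.53  2.11  0.24  0.76 -2.55]
```

Request:
drive_tool --plan '[[[0.007, 0.161, 0], [0, 0, -0.833]], [[0.007, 0.161, 0], [0, 0, -0.833]], [[0.007, 0.161, 0], [0, 0, -0.833]], [[0.007, 0.161, 0], [0, 0, -0.833]], [[0, 0, 0], [0, 0, 0]], [[0, 0, 0], [0, 0, 0]]]'

```text
clock: 5.6
eef_pos: [0.403, 0.1542, 0.1002]
tool_rot: [-3.141, 0.0, 0.144]
contact_force: [-1.1, 2.0, -0.3]
width: 0.272
grip_force: 0.7
```

```bash
python3 st.py
```

```text
5.6 loc [-0.1048 -0.0371] z 0.1002 r 0.1112 q 0.34 q_tool 0.348 Ftan -2.1 Frad 0.82 [-1.1   1.97 -0.34] 23.923209819474952 [ 0.04  0.31 -0.6   2.14  0.25  0.75 -2.15]
```

Request:
drive_tool --plan '[[[0.007, 0.161, 0], [0, 0, -0.833]], [[0.007, 0.161, 0], [0, 0, -0.833]], [[0.007, 0.161, 0], [0, 0, -0.833]], [[0.005, 0.13, 0], [0, 0, -0.67]], [[0, 0, 0], [0, 0, 0]], [[0, 0, 0], [0, 0, 0]]]'

```text
clock: 6.35
eef_pos: [0.414, 0.1195, 0.1001]
tool_rot: [-3.141, 0.0, 0.477]
contact_force: [-3.6, 2.4, 0.0]
width: 0.275
grip_force: 1.7
```

```bash
python3 st.py
```

```text
6.35 loc [-0.0871 -0.0688] z 0.1001 r 0.111 q 0.668 q_tool 0.68 Ftan -3.73 Frad 2.18 [-3.62  2.35  0.02] 24.17060523691275 [ 0.17  0.32 -0.66  2.14  0.28  0.76 -1.76]
```

Request:
drive_tool --plan '[[[0, 0.033, 0], [0, 0, -0.172]], [[0, 0, 0], [0, 0, 0]]]'

```text
clock: 6.6
eef_pos: [0.4151, 0.1172, 0.1001]
tool_rot: [-3.142, 0.0, 0.496]
contact_force: [-3.7, 1.7, 1.8]
width: 0.273
grip_force: 1.8
```

Request:
drive_tool --plan '[[[0, 0.033, 0], [0, 0, -0.172]], [[0, 0, 0], [0, 0, 0]]]'

```text
clock: 6.85
eef_pos: [0.4162, 0.1151, 0.1001]
tool_rot: [3.142, 0.0, 0.514]
contact_force: [-3.0, 1.5, 1.5]
width: 0.273
grip_force: 1.8
```

Request:
drive_tool --plan '[[[0, 0.033, 0], [0, 0, -0.172]], [[0, 0, 0], [0, 0, 0]]]'

```text
clock: 7.1
eef_pos: [0.4172, 0.1134, 0.1001]
tool_rot: [3.142, 0.0, 0.532]
contact_force: [-4.6, 2.2, 1.6]
width: 0.278
grip_force: 1.9
```

Request:
drive_tool --plan '[[[0, 0.033, 0], [0, 0, -0.172]], [[0, 0, 0], [0, 0, 0]]]'

```text
clock: 7.35
eef_pos: [0.4182, 0.1117, 0.1001]
tool_rot: [3.142, 0.0, 0.55]
contact_force: [-4.7, 1.8, 1.5]
width: 0.275
grip_force: 1.9
```

```bash
python3 st.py
```

```text
7.35 loc [-0.0814 -0.0756] z 0.1001 r 0.1111 q 0.749 q_tool 0.753 Ftan -3.92 Frad 3.08 [-4.66  1.75  1.55] 24.18139626858465 [ 0.2   0.33 -0.67  2.14  0.29  0.77 -1.68]
```

Request:
drive_tool --plan '[[[0, 0.033, 0], [0, 0, -0.172]], [[0, 0, 0], [0, 0, 0]]]'

```text
clock: 7.6
eef_pos: [0.4193, 0.11, 0.1001]
tool_rot: [-3.142, 0.0, 0.568]
contact_force: [-3.5, 1.6, 1.1]
width: 0.276
grip_force: 2.0
```

Request:
drive_tool --plan '[[[0, 0.033, 0], [0, 0, -0.172]], [[0, 0, 0], [0, 0, 0]]]'

```text
clock: 7.85
eef_pos: [0.4203, 0.1085, 0.1001]
tool_rot: [-3.142, 0.0, 0.586]
contact_force: [-4.0, 1.5, 1.1]
width: 0.272
grip_force: 2.0
```

Request:
drive_tool --plan '[[[0, 0.033, 0], [0, 0, -0.172]], [[0, 0, 0], [0, 0, 0]]]'

```text
clock: 8.1
eef_pos: [0.4214, 0.1068, 0.1001]
tool_rot: [-3.142, 0.0, 0.603]
contact_force: [-3.7, 1.2, 0.9]
width: 0.277
grip_force: 2.0
```

Request:
drive_tool --plan '[[[0, 0.033, 0], [0, 0, -0.172]], [[0, 0, 0], [0, 0, 0]]]'

```text
clock: 8.35
eef_pos: [0.4224, 0.1053, 0.1001]
tool_rot: [-3.141, 0.0, 0.621]
contact_force: [-4.8, 2.6, 1.1]
width: 0.273
grip_force: 2.2
```

```bash
python3 st.py
```

```text
8.35 loc [-0.076 -0.081] z 0.1001 r 0.1111 q 0.817 q_tool 0.825 Ftan -4.94 Frad 2.42 [-4.83  2.64  1.06] 23.932791151911044 [ 0.23  0.33 -0.68  2.13  0.3   0.77 -1.6 ]
```

Request:
drive_tool --plan '[[[0, 0.033, 0], [0, 0, -0.172]], [[0, 0, 0], [0, 0, 0]]]'

```text
clock: 8.6
eef_pos: [0.4234, 0.104, 0.1001]
tool_rot: [-3.141, 0.0, 0.64]
contact_force: [-5.5, 2.9, 1.8]
width: 0.271
grip_force: 2.8
```

Request:
drive_tool --plan '[[[0, 0.033, 0], [0, 0, -0.172]], [[0, 0, 0], [0, 0, 0]]]'

```text
clock: 8.85
eef_pos: [0.4245, 0.1026, 0.1001]
tool_rot: [-3.141, 0.0, 0.658]
contact_force: [-5.4, 4.1, 1.2]
width: 0.276
grip_force: 3.2
```

Request:
drive_tool --plan '[[[0, 0.033, 0], [0, 0, -0.172]], [[0, 0, 0], [0, 0, 0]]]'

```text
clock: 9.1
eef_pos: [0.4256, 0.101, 0.1001]
tool_rot: [-3.141, 0.0, 0.676]
contact_force: [-6.6, 2.4, 1.9]
width: 0.277
grip_force: 3.1
```

Request:
drive_tool --plan '[[[0, 0.033, 0], [0, 0, -0.172]], [[0, 0, 0], [0, 0, 0]]]'

```text
clock: 9.35
eef_pos: [0.4269, 0.0995, 0.1001]
tool_rot: [-3.141, 0.0, 0.694]
contact_force: [-6.0, 3.4, 1.7]
width: 0.274
grip_force: 3.2
```

```bash
python3 st.py
```

```text
9.35 loc [-0.0705 -0.0858] z 0.1001 r 0.111 q 0.883 q_tool 0.897 Ftan -6.4 Frad 2.48 [-5.95  3.41  1.74] 24.063370195676676 [ 0.25  0.34 -0.69  2.13  0.31  0.77 -1.52]
```

Request:
drive_tool --plan '[[[0, 0.033, 0], [0, 0, -0.172]], [[0, 0, 0], [0, 0, 0]]]'

```text
clock: 9.6
eef_pos: [0.4279, 0.0983, 0.1001]
tool_rot: [-3.14, 0.0, 0.712]
contact_force: [-6.8, 4.5, 2.5]
width: 0.276
grip_force: 4.0
```

Request:
drive_tool --plan '[[[0, 0.033, 0], [0, 0, -0.172]], [[0, 0, 0], [0, 0, 0]]]'

```text
clock: 9.85
eef_pos: [0.4292, 0.0966, 0.1001]
tool_rot: [-3.141, 0.0, 0.73]
contact_force: [-7.1, 4.1, 3.0]
width: 0.271
grip_force: 3.7
```

Request:
drive_tool --plan '[[[0, 0.033, 0], [0, 0, -0.172]], [[0, 0, 0], [0, 0, 0]]]'

```text
clock: 10.1
eef_pos: [0.4304, 0.0954, 0.1001]
tool_rot: [-3.14, 0.0, 0.748]
contact_force: [-8.7, 3.6, 2.1]
width: 0.277
grip_force: 4.2
```

Request:
drive_tool --plan '[[[0, 0.03, 0], [0, 0, -0.16]], [[0, 0, 0], [0, 0, 0]]]'

```text
clock: 10.35
eef_pos: [0.4315, 0.0942, 0.1001]
tool_rot: [-3.14, 0.0, 0.765]
contact_force: [-8.0, 5.1, 3.6]
width: 0.272
grip_force: 4.5
```

Request:
drive_tool --plan '[[[0, 0.025, 0], [0, 0, -0.13]], [[0, 0, 0], [0, 0, 0]]]'

```text
clock: 10.6
eef_pos: [0.4325, 0.0931, 0.1001]
tool_rot: [-3.14, 0.001, 0.779]
contact_force: [-7.5, 4.6, 3.5]
width: 0.271
grip_force: 4.4
```

```bash
python3 st.py
```

```text
10.6 loc [-0.0636 -0.0909] z 0.1001 r 0.111 q 0.96 q_tool 0.982 Ftan -8.48 Frad 2.29 [-7.48  4.59  3.47] 23.81714381793301 [ 0.28  0.35 -0.71  2.12  0.32  0.78 -1.42]
```

Request:
drive_tool --plan '[[[0, 0.025, 0], [0, 0, -0.13]], [[0, 0, 0], [0, 0, 0]]]'

```text
clock: 10.85
eef_pos: [0.4339, 0.0918, 0.1001]
tool_rot: [-3.14, 0.0, 0.792]
contact_force: [-6.5, 4.5, 2.4]
width: 0.278
grip_force: 3.8
```

Request:
drive_tool --plan '[[[0, 0.025, 0], [0, 0, -0.13]], [[0, 0, 0], [0, 0, 0]]]'

```text
clock: 11.1
eef_pos: [0.435, 0.0906, 0.1001]
tool_rot: [-3.14, 0.0, 0.806]
contact_force: [-6.0, 4.1, 0.9]
width: 0.276
grip_force: 3.7
```

```bash
python3 st.py
```

```text
11.1 loc [-0.0607 -0.0928] z 0.1001 r 0.1109 q 0.992 q_tool 1.009 Ftan -7.21 Frad 1.32 [-6.04  4.15  0.91] 24.265596598452642 [ 0.29  0.36 -0.71  2.11  0.33  0.78 -1.39]
```

Request:
drive_tool --plan '[[[0, 0.025, 0], [0, 0, -0.13]], [[0, 0, 0], [0, 0, 0]]]'

```text
clock: 11.35
eef_pos: [0.4362, 0.0894, 0.1001]
tool_rot: [-3.141, 0.0, 0.819]
contact_force: [-6.0, 3.2, 1.7]
width: 0.275
grip_force: 3.1
```

```bash
python3 st.py
```

```text
11.35 loc [-0.0592 -0.0938] z 0.1001 r 0.111 q 1.008 q_tool 1.022 Ftan -6.55 Frad 1.88 [-6.03  3.19  1.74] 24.132580764353726 [ 0.29  0.36 -0.71  2.11  0.33  0.79 -1.38]
```

Request:
drive_tool --plan '[[[0, 0.02, 0], [0, 0, -0.1]], [[0, 0, 0], [0, 0, 0]]]'

```text
clock: 11.6
eef_pos: [0.4369, 0.0887, 0.1]
tool_rot: [-3.14, 0.0, 0.83]
contact_force: [-6.5, 4.2, 2.5]
width: 0.276
grip_force: 3.7
```

```bash
python3 st.py
```

```text
11.6 loc [-0.0584 -0.0943] z 0.1 r 0.1109 q 1.016 q_tool 1.033 Ftan -7.58 Frad 1.46 [-6.5   4.15  2.48] 24.224228930833807 [ 0.29  0.36 -0.72  2.11  0.33  0.79 -1.37]
```

Request:
drive_tool --plan '[[[0, -0.04, 0], [0, 0, 0.2]], [[0, 0, 0], [0, 0, 0]]]'

```text
clock: 11.85
eef_pos: [0.4358, 0.0897, 0.1001]
tool_rot: [3.141, -0.0, 0.808]
contact_force: [-3.6, 1.5, -1.1]
width: 0.274
grip_force: 1.9
```

Request:
drive_tool --plan '[[[0, -0.04, 0], [0, 0, 0.2]], [[0, 0, 0], [0, 0, 0]]]'

```text
clock: 12.1
eef_pos: [0.4341, 0.0916, 0.1001]
tool_rot: [-3.142, -0.0, 0.788]
contact_force: [-1.8, 1.4, -1.9]
width: 0.271
grip_force: 1.8
```

```bash
python3 st.py
```

```text
12.1 loc [-0.0618 -0.0921] z 0.1001 r 0.1109 q 0.98 q_tool 0.991 Ftan -2.25 Frad 0.35 [-1.83  1.36 -1.93] 23.760521753584634 [ 0.28  0.35 -0.71  2.11  0.33  0.78 -1.41]
```

Request:
drive_tool --plan '[[[0, -0.03, 0], [0, 0, 0.16]], [[0, 0, 0], [0, 0, 0]]]'

```text
clock: 12.35
eef_pos: [0.4327, 0.093, 0.1002]
tool_rot: [-3.141, -0.0, 0.771]
contact_force: [-2.3, 3.1, -2.2]
width: 0.277
grip_force: 2.0
```

Request:
drive_tool --plan '[[[0, -0.03, 0], [0, 0, 0.16]], [[0, 0, 0], [0, 0, 0]]]'

```text
clock: 12.6
eef_pos: [0.4316, 0.0943, 0.1002]
tool_rot: [-3.141, -0.0, 0.754]
contact_force: [-2.0, 2.5, -2.4]
width: 0.272
grip_force: 2.0
```

```bash
python3 st.py
```

```text
12.6 loc [-0.0648 -0.09  ] z 0.1002 r 0.1109 q 0.946 q_tool 0.958 Ftan -3.21 Frad -0.24 [-2.    2.53 -2.35] 23.92509705172315 [ 0.27  0.35 -0.7   2.12  0.32  0.78 -1.45]
```

Request:
drive_tool --plan '[[[0, -0.03, 0], [0, 0, 0.16]], [[0, 0, 0], [0, 0, 0]]]'

```text
clock: 12.85
eef_pos: [0.4301, 0.0959, 0.1002]
tool_rot: [-3.141, -0.0, 0.737]
contact_force: [-1.9, 4.6, -1.9]
width: 0.274
grip_force: 2.8
```

Request:
drive_tool --plan '[[[0, -0.03, 0], [0, 0, 0.16]], [[0, 0, 0], [0, 0, 0]], [[0, 0, 0], [0, 0, 0]]]'

```text
clock: 13.22
eef_pos: [0.4291, 0.0971, 0.1002]
tool_rot: [-3.141, -0.0, 0.721]
contact_force: [-2.9, 5.0, -2.6]
width: 0.271
grip_force: 2.7
```

```bash
python3 st.py; python3 look.py w2
```

```text
13.225 loc [-0.0678 -0.0877] z 0.1002 r 0.1109 q 0.913 q_tool 0.924 Ftan -5.74 Frad -1.06 [-2.93  5.05 -2.56] 23.787164434233855 [ 0.26  0.34 -0.7   2.12  0.31  0.78 -1.49]
deck 41125 ((0.4746389389038086, 0.21626132726669312), (0.2866951525211334, 0.20012688636779785), 78.40157318115234)
pivot 5277 [-0.0241 -0.0251] [0.02 0.03] mid [-0.0021  0.0024] z 0.0852 0.104
tcp local [-0.0679 -0.0855] [0.4291 0.0971 0.1002] [-3.141 -0.     0.721] [ 0.26  0.34 -0.7   2.12  0.31  0.78 -1.49]
```

View pics/w2.png

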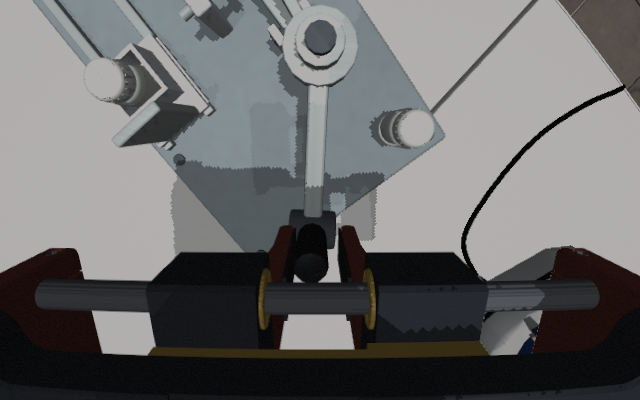

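The knob (312,265) rests against the left finger and the hammer isn't caught yet, so I'm going further, towards the cushion.

Request:
drive_tool --plan '[[[0, 0.06, 0], [0, 0, -0.3]], [[0, 0.06, 0], [0, 0, -0.3]], [[0, 0.05, 0], [0, 0, -0.28]], [[0, 0, 0], [0, 0, 0]], [[0, 0, 0], [0, 0, 0]]]'

```text
clock: 13.9
eef_pos: [0.4361, 0.0895, 0.1002]
tool_rot: [-3.141, -0.001, 0.813]
contact_force: [-2.2, 4.8, -3.5]
width: 0.272
grip_force: 2.4
```

Request:
drive_tool --plan '[[[0, 0.025, 0], [0, 0, -0.13]], [[0, 0, 0], [0, 0, 0]], [[0, 0, 0], [0, 0, 0]]]'

```text
clock: 14.28
eef_pos: [0.4369, 0.0888, 0.1002]
tool_rot: [-3.141, -0.001, 0.827]
contact_force: [-3.1, 6.1, -1.8]
width: 0.277
grip_force: 3.2
```

```bash
python3 st.py
```

```text
14.275 loc [-0.0585 -0.0942] z 0.1002 r 0.1109 q 1.015 q_tool 1.03 Ftan -6.45 Frad -2.33 [-3.08  6.13 -1.79] 24.338669997420226 [ 0.29  0.36 -0.72  2.11  0.33  0.79 -1.37]
```

Request:
drive_tool --plan '[[[0, 0.025, 0], [0, 0, -0.13]], [[0, 0, 0], [0, 0, 0]], [[0, 0, 0], [0, 0, 0]]]'

```text
clock: 14.65
eef_pos: [0.438, 0.0879, 0.1002]
tool_rot: [-3.141, -0.001, 0.841]
contact_force: [-3.2, 6.4, -1.9]
width: 0.276
grip_force: 3.2
```

Request:
drive_tool --plan '[[[0, 0.025, 0], [0, 0, -0.13]], [[0, 0, 0], [0, 0, 0]], [[0, 0, 0], [0, 0, 0]]]'

```text
clock: 15.02
eef_pos: [0.4391, 0.0869, 0.1002]
tool_rot: [-3.141, -0.0, 0.854]
contact_force: [-3.4, 6.2, -2.1]
width: 0.278
grip_force: 3.3
```

```bash
python3 st.py
```

```text
15.025 loc [-0.056  -0.0957] z 0.1002 r 0.1109 q 1.042 q_tool 1.058 Ftan -6.67 Frad -2.34 [-3.4   6.2  -2.07] 24.38392546527821 [ 0.3   0.36 -0.72  2.1   0.34  0.79 -1.34]
```

Request:
drive_tool --plan '[[[0, 0.025, 0], [0, 0, -0.13]], [[0, 0, 0], [0, 0, 0]], [[0, 0, 0], [0, 0, 0]]]'

```text
clock: 15.4
eef_pos: [0.4401, 0.0859, 0.1002]
tool_rot: [-3.141, -0.0, 0.868]
contact_force: [-3.7, 6.1, -1.4]
width: 0.273
grip_force: 3.4
```

Request:
drive_tool --plan '[[[0, 0.025, 0], [0, 0, -0.13]], [[0, 0, 0], [0, 0, 0]], [[0, 0, 0], [0, 0, 0]]]'

```text
clock: 15.78
eef_pos: [0.4414, 0.0847, 0.1002]
tool_rot: [-3.141, -0.0, 0.881]
contact_force: [-4.1, 6.0, -2.3]
width: 0.273
grip_force: 2.9
```

```bash
python3 st.py
```

```text
15.775 loc [-0.0532 -0.0973] z 0.1002 r 0.1109 q 1.07 q_tool 1.085 Ftan -7.01 Frad -1.93 [-4.1   6.   -2.26] 23.984267599668527 [ 0.31  0.37 -0.72  2.1   0.34  0.79 -1.31]
```

Request:
drive_tool --plan '[[[0, 0.025, 0], [0, 0, -0.13]], [[0, 0, 0], [0, 0, 0]], [[0, 0, 0], [0, 0, 0]]]'

```text
clock: 16.15
eef_pos: [0.4426, 0.0838, 0.1002]
tool_rot: [-3.141, -0.0, 0.895]
contact_force: [-4.0, 5.2, -1.8]
width: 0.273
grip_force: 3.0
```

Request:
drive_tool --plan '[[[0, 0.025, 0], [0, 0, -0.13]], [[0, 0, 0], [0, 0, 0]], [[0, 0, 0], [0, 0, 0]]]'

```text
clock: 16.52
eef_pos: [0.4436, 0.083, 0.1001]
tool_rot: [-3.141, -0.0, 0.909]
contact_force: [-3.5, 6.3, -2.8]
width: 0.273
grip_force: 3.3
```

```bash
python3 st.py
```

```text
16.525 loc [-0.0507 -0.0986] z 0.1001 r 0.1109 q 1.096 q_tool 1.112 Ftan -6.67 Frad -2.76 [-3.46  6.34 -2.79] 23.948406936518577 [ 0.32  0.37 -0.73  2.1   0.35  0.79 -1.28]
```

Request:
drive_tool --plan '[[[0, 0.025, 0], [0, 0, -0.13]], [[0, 0, 0], [0, 0, 0]], [[0, 0, 0], [0, 0, 0]]]'

```text
clock: 16.9
eef_pos: [0.4453, 0.0814, 0.1002]
tool_rot: [3.142, -0.0, 0.922]
contact_force: [-1.8, 4.5, -2.5]
width: 0.272
grip_force: 2.0
```

Request:
drive_tool --plan '[[[0, 0.025, 0], [0, 0, -0.13]], [[0, 0, 0], [0, 0, 0]], [[0, 0, 0], [0, 0, 0]]]'

```text
clock: 17.27
eef_pos: [0.4462, 0.0807, 0.1002]
tool_rot: [-3.141, -0.0, 0.936]
contact_force: [-2.7, 5.4, -2.6]
width: 0.271
grip_force: 2.5
```

```bash
python3 st.py
```

```text
17.275 loc [-0.0477 -0.1003] z 0.1002 r 0.111 q 1.127 q_tool 1.139 Ftan -5.37 Frad -2.67 [-2.68  5.37 -2.57] 23.82760536758516 [ 0.33  0.38 -0.73  2.09  0.35  0.8  -1.26]
```

A sharp drop and a position jump at 1.12 rad: that's the click. Backing off to check.

Request:
drive_tool --plan '[[[0, -0.04, 0], [0, 0, 0.2]], [[0, 0, 0], [0, 0, 0]], [[0, 0, 0], [0, 0, 0]]]'

```text
clock: 17.65
eef_pos: [0.4447, 0.0815, 0.1003]
tool_rot: [3.141, -0.0, 0.915]
contact_force: [-0.8, 1.2, 0.1]
width: 0.278
grip_force: 1.1
```

Request:
drive_tool --plan '[[[0, -0.04, 0], [0, 0, 0.2]], [[0, 0, 0], [0, 0, 0]], [[0, 0, 0], [0, 0, 0]]]'

```text
clock: 18.02
eef_pos: [0.4427, 0.083, 0.1002]
tool_rot: [3.141, 0.0, 0.894]
contact_force: [0.5, -0.6, 0.2]
width: 0.276
grip_force: 0.0
```

```bash
python3 st.py
```

```text
18.025 loc [-0.0516 -0.0988] z 0.1002 r 0.1114 q 1.089 q_tool 1.097 Ftan 0.79 Frad 0.11 [ 0.54 -0.58  0.18] 24.213409056473626 [ 0.31  0.37 -0.73  2.1   0.34  0.79 -1.3 ]
```

It's caught: force is zero with the finger backed away. Opening, then lifting off.

Request:
drive_tool --plan '[[[0, -0.03, 0], [0, 0, 0]], [[0, 0, 0], [0, 0, 0]], [[0, 0, 0], [0, 0, 0]], [[0, 0, -0.3], [0, 0, 0]], [[0, 0, -0.8], [0, 0, 0]], [[0, 0, -0.8], [0, 0, 0]], [[0, 0, -0.8], [0, 0, 0]], [[0, 0, 0], [0, 0, 0]]]' --claw 40

```text
clock: 19.02
eef_pos: [0.443, 0.085, 0.2654]
tool_rot: [3.137, -0.004, 0.893]
contact_force: [-0.2, -0.4, -0.4]
width: 0.455
grip_force: 0.0
```

```bash
python3 st.py; python3 look.py w3
```

```text
19.025 loc [-0.0518 -0.0968] z 0.2654 r 0.1098 q 1.08 q_tool 1.097 Ftan 0.14 Frad 0.44 [-0.17 -0.42 -0.45] 39.96881714555537 [ 0.46  0.14 -0.82  1.9   0.12  1.14 -1.08]
deck 21884 ((0.47495365142822266, 0.21784162521362305), (0.2888798117637634, 0.2003202885389328), 78.45872497558594)
pad 134 [-0.012   0.1021] [0.0082 0.115 ] mid [-0.0019  0.1085] z 0.0532 0.055
pivot 1361 [-0.0211 -0.0281] [0.0203 0.0298] mid [-0.0004  0.0009] z 0.0851 0.104
tcp local [-0.0528 -0.0953] [0.4419 0.0844 0.2633] [ 3.139e+00 -2.000e-03  8.930e-01] [ 0.46  0.14 -0.82  1.9   0.12  1.14 -1.08]
```

View pics/w3.png

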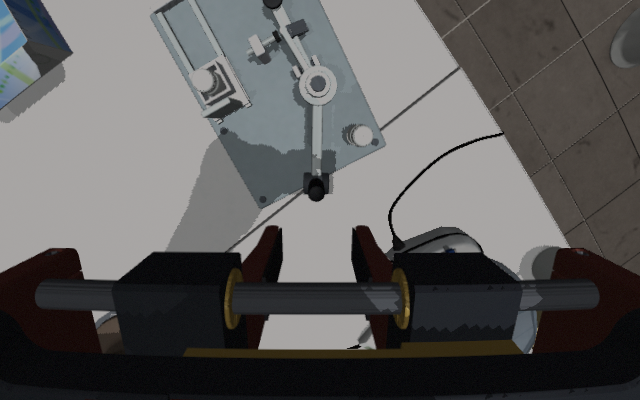

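The hammer is cocked, with the knob at (317,190) and the tool off it. The sled is undisturbed and the pad is at (272,3). Turning back and moving over the pad.

Request:
drive_tool --plan '[[[0, 0, 0], [0, 0, 1]], [[0, 0, 0], [0, 0, 1]], [[0, 0, 0], [0, 0, 1]], [[0, 0, 0], [0, 0, 1]], [[0, 0, 0], [0, 0, 1]], [[0, 0, 0], [0, 0, 1]], [[0, 0, 0], [0, 0, 1]], [[0, 0, 0], [0, 0, 1]]]' --claw 0

```text
clock: 20.08
eef_pos: [0.4403, 0.0841, 0.2605]
tool_rot: [3.141, 0.003, 0.053]
contact_force: [-1.1, 0.5, -0.3]
width: 0.008
grip_force: 0.0
```

Request:
drive_tool --plan '[[[0, 0, 0], [0, 0, 1]], [[0, 0, 0], [0, 0, 1]], [[0, 0, 0], [0, 0, 0.48]], [[0.2, -0.8, 0], [0, 0, 0]], [[0.2, -0.9, 0], [0, 0, 0]], [[0.2, -0.9, 0], [0, 0, 0]], [[0.2, -0.85, 0], [0, 0, 0]], [[0, 0, 0], [0, 0, 0]]]'

```text
clock: 21.08
eef_pos: [0.529, 0.2813, 0.2592]
tool_rot: [-3.141, 0.005, -0.199]
contact_force: [-0.5, -0.2, -0.0]
width: 0.007
grip_force: 0.0
```

```bash
python3 st.py
```

```text
21.075 loc [-0.0072  0.1129] z 0.2592 r 0.1131 q -1.507 q_tool 0.005 Ftan 0.49 Frad -0.24 [-0.52 -0.17 -0.05] 0.6143896072450638 [-0.04  0.44 -0.74  1.57  0.3   1.25 -2.59]
```

Request:
drive_tool --plan '[[[0.12, 0, 0.5], [0, 0, 0]], [[0, 0, 0.8], [0, 0, 0]], [[0, 0, 0.8], [0, 0, 0]], [[0, 0, 0.7], [0, 0, 0]], [[0, 0, 0.3], [0, 0, 0]], [[0, 0, 0], [0, 0, 0]], [[0, 0, 0], [0, 0, 0]]]'

```text
clock: 21.95
eef_pos: [0.5378, 0.2764, 0.0777]
tool_rot: [-3.14, -0.002, -0.204]
contact_force: [0.5, 0.9, 1.3]
width: 0.002
grip_force: 0.0
```

```bash
python3 st.py
```

```text
21.95 loc [0.0025 0.1099] z 0.0777 r 0.1099 q -1.594 q_tool -0.001 Ftan -0.32 Frad 1.04 [0.55 0.94 1.25] 0.2188838103613134 [-0.1   0.62 -0.65  1.75  0.46  0.92 -2.71]
```

Request:
drive_tool --plan '[[[-0.04, -0.04, 0.25], [0, 0, 0]], [[0, 0, 0.15], [0, 0, 0]], [[0, 0, 0.05], [0, 0, 0]], [[0, 0, 0.05], [0, 0, 0]], [[0, 0, 0], [0, 0, 0]]]'

```text
clock: 22.58
eef_pos: [0.5354, 0.2798, 0.0466]
tool_rot: [-3.14, -0.001, -0.203]
contact_force: [1.0, 2.8, 4.8]
width: 0.004
grip_force: 2.6
```

Request:
drive_tool --plan '[[[0, 0, 0.04], [0, 0, 0]], [[0, 0, 0.03], [0, 0, 0]], [[0, 0, 0], [0, 0, 0]]]'

```text
clock: 22.95
eef_pos: [0.5355, 0.2801, 0.0428]
tool_rot: [-3.14, -0.001, -0.203]
contact_force: [0.1, 3.7, 7.3]
width: 0.009
grip_force: 3.4
```

```bash
python3 st.py
```

```text
22.95 loc [-0.0006  0.113 ] z 0.0428 r 0.113 q -1.566 q_tool 0.0 Ftan 0.68 Frad 3.66 [0.05 3.72 7.31] 0.814605648739091 [-0.12  0.67 -0.62  1.78  0.49  0.86 -2.74]
```

```bash
cat > top.py <<'E'
from h import *
im,d=optics.snapshot('top'); T=Tcam('top')
m=d>0; v,u=np.nonzero(m); P=w('top',np.c_[u,v],d[m],T)
th=-.2033;o=np.array([.5132,.1693]);Rz=np.array([[np.cos(th),-np.sin(th)],[np.sin(th),np.cos(th)]])
L=(P[:,:2]-o)@Rz; r=np.hypot(*L.T)
k=(P[:,2]>.115)&(P[:,2]<.14)&(abs(r-.11)<.02)&(L[:,1]<.06); print('knob',k.sum(),L[k].mean(0).round(3) if k.any() else '')
k=(abs(P[:,2]-.085)<.006)&(L[:,0]<-.085)&(L[:,0]>-.14)&(L[:,1]>.02)&(L[:,1]<.16); print('vial/plate top',k.sum(),L[k].min(0).round(3),L[k].max(0).round(3),np.median(L[k],0).round(3))
cv2.imwrite('pics/t2.png',cv2.resize(im[140:270,200:350],None,fx=4.6,fy=4.6,interpolation=cv2.INTER_CUBIC))
E
python3 top.py
```

```text
knob 33 [-0.106 -0.033]
vial/plate top 87 [-0.127  0.076] [-0.094  0.121] [-0.111  0.105]
```

View pics/t2.png

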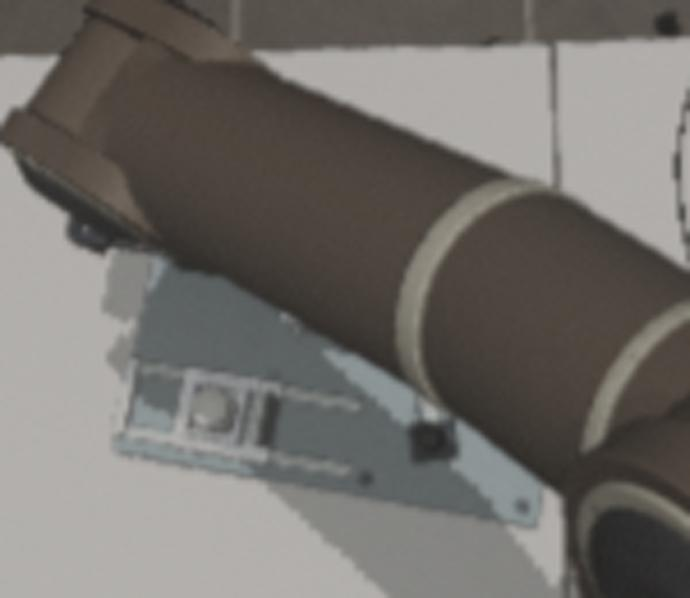

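It fired. The sled, with its vial at crop (213,407), moved about 45 mm and the vial still stands. The hammer is swinging near 0.3 rad. Lifting off and letting it settle.

Request:
drive_tool --plan '[[[0, 0, -0.2], [0, 0, 0]], [[0, 0, -0.5], [0, 0, 0]], [[0, 0, -0.8], [0, 0, 0]], [[0, 0, -0.8], [0, 0, 0]], [[0, 0, -0.5], [0, 0, 0]], [[0, 0, 0], [0, 0, 0]], [[0, 0, 0], [0, 0, 0]], [[0, 0, 0], [0, 0, 0]]]'

```text
clock: 24.0
eef_pos: [0.5346, 0.2779, 0.2085]
tool_rot: [3.14, 0.002, -0.204]
contact_force: [0.2, 0.1, -0.4]
width: 0.004
grip_force: 0.0
```

Request:
drive_tool --plan '[[[0, 0, 0], [0, 0, 0]], [[0, 0, 0], [0, 0, 0]], [[0, 0, 0], [0, 0, 0]], [[0, 0, 0], [0, 0, 0]], [[0, 0, 0], [0, 0, 0]], [[0, 0, 0], [0, 0, 0]], [[0, 0, 0], [0, 0, 0]], [[0, 0, 0], [0, 0, 0]]]'

```text
clock: 25.0
eef_pos: [0.5352, 0.2788, 0.21]
tool_rot: [-3.142, -0.0, -0.204]
contact_force: [0.2, 0.6, 0.5]
width: 0.006
grip_force: 0.0
```

Request:
drive_tool --plan '[[[0, 0, 0], [0, 0, 0]], [[0, 0, 0], [0, 0, 0]], [[0, 0, 0], [0, 0, 0]], [[0, 0, 0], [0, 0, 0]], [[0, 0, 0], [0, 0, 0]], [[0, 0, 0], [0, 0, 0]], [[0, 0, 0], [0, 0, 0]], [[0, 0, 0], [0, 0, 0]]]'

```text
clock: 26.0
eef_pos: [0.5352, 0.2788, 0.21]
tool_rot: [3.142, -0.0, -0.204]
contact_force: [1.0, -0.4, -0.5]
width: 0.002
grip_force: 0.0
```

```bash
for i in 1 2 3 4; do python3 top.py; done
```

```text
knob 3 [-0.116  0.004]
vial/plate top 89 [-0.127  0.075] [-0.093  0.122] [-0.111  0.104]
knob 3 [-0.116  0.004]
vial/plate top 91 [-0.127  0.076] [-0.094  0.122] [-0.112  0.105]
knob 3 [-0.116  0.004]
vial/plate top 87 [-0.127  0.076] [-0.093  0.122] [-0.111  0.105]
knob 3 [-0.116  0.004]
vial/plate top 88 [-0.127  0.075] [-0.093  0.122] [-0.111  0.104]
```

The hammer is at rest near 0, the sled is about 45 mm along and the vial is steady.

```bash
python3 -c "
from cell import env
print(env.hand_in())"
```

```text
the job is handed in; nothing more can be done
None
```

Job handed in: the hammer was cocked on its catch and fired from the trigger pad, driving the sled about 45 mm along its rails; at the last look its vial was still upright, the hammer was at rest near 0 and the arm was clear of everything.

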